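Hand over the chisel that fits the job

ROBOT

A 7-joint arm with a two-finger parallel gripper is mounted at the origin on the work surface. World frame = base frame: x ahead of the robot, y to its left, z up, the work surface at z = 0. Lengths are in m, angles in rad, forces in N, time in s.
With the tool pointing down it reaches from about 0.425 to 0.875 m from the base axis. Payload 4.7 kg.
Tool frame: the origin (TCP) lies midway between the tips of the shut fingers; the grasp point (between the pads) lies 19 mm behind it; z points along the fingers, y is the line along which they close (so a half turn about z gives the same grasp; the last joint's range is limited). The gripper opens to 87 mm and grips with 3 to 60 N. Pads are 19 mm wide; open, the fingers measure 117 mm over their backs; the gripper's body (75 mm by 190 mm) begins 51 mm behind the grasp point.
Start: joints at [1.236, 0.321, -0.07, 1.45, 0.023, 1.371, -0.057], TCP at [0.222, -0.611, 0.223] pointing down, gripper open.
Joint ranges: [-2.86, 2.86], [-0.3, 2.09], [-1.38, 1.24], [0.06, 2.45], [-1.56, 4.7], [0.09, 2.05], [-2.69, 2.69]. Speed limits (rad/s): [2.57, 2.57, 3.14, 3.14, 3.14, 3.14, 3.14].

INTERFACE

Orientations are given as a rotation vector (axis times angle).
In Python, from bench import ctrl gives the robot as it stands. The module is installed in compiled form; this text tells all that it offers.
- The arm moves only by the tool carry_out, never from a script. Its argument "steps" is a list of rows, each a list of 7 numbers: the turn, a rotation vector about the world's x, y, z in degrees, then the shift along the world's x, y, z in cm, then the opening, from 0 (shut) to 1 (fully open). A call has 1 to 12 rows; each row is the pose to reach, as a shift and turn from the pose commanded when the call began; what a row does not reach only later rows make up. A row lasts 1/10 s, in which the tool goes at most 50 mm and 8.59 degrees, less where a joint would pass 70% of its speed; a pose out of reach is approached as far as the arm can. A call with a gripper value outside its range is refused whole. The fingers move at their own pace and stop on an object; "squeeze" is the grip in N (left out, the last holds). Time passes only in rows, so rows that repeat a pose let the fingers close. It gives the time, the measured TCP pose, the force, the opening and the grip force at its end, in the units of the state.
- ctrl.get_state(): the state, without advancing time (a new reading comes with each control period).
- ctrl.get_image(name): name is "scene" or "side" or "wrist"; returns a dict with "pixels" (480x640x3 uint8, red, green, blue), "camera_matrix" (3x3 intrinsics, pixels), "cam_to_world" (4x4, takes a point from camera to world coordinates); the wrist camera has in their place "T_tool_cam" (4x4, takes a point from camera to tool coordinates, whose origin is the TCP and whose axes are the flange's). Camera axes: x right, y down, z forward; pixel columns grow to the right and rows downward; lengths in m; the calibration is good to about 2 mm. A picture is of the moment at which its call begins: read the wrist's pose just before it. There is no depth.
- ctrl.close_job(): hands the job in; it is judged then, once.
The state is a dict: "time": time; "joint_positions": joint angles; "qd": joint speeds; "joint_torque": joint torques, N m; "position": TCP position; "tool_rot": TCP orientation; "ft_force": force on the tool from outside, world axes, zero at the start; "torque": the same for the moment, N m; "grip_width": opening from 0.0 (shut) to 1.0 (fully open); "grip_force": force on a finger pad.
Only numpy, scipy, OpenCV 4.12 (cv2) and the standard library are available. Lean on these libraries where they do the work, as an engineer would, in place of code of your own. Each camera call takes 0.05 s, during which the arm holds its last target. There are 200 camera calls.

TASK

The board lying on the green mat is the job in hand: for the pale board (narrow mortise) draw the narrow, yellow-handled chisel out of the rack, for the dark board (wide mortise) the wide, red-handled one, and leave everything else where it is. Turn the chisel level and offer it to the joiner across the bench: handle first, pointing straight across towards the far edge, blade towards you, the whole chisel 20 cm or more above the bench and still. Finish while holding it there; do not put it down or let go.

Things in the scene. Friction and masses are not known exactly. Their poses are not given: they have to be found in the camera images.
- rack: Fixed wooden chisel rack, 298 mm wide (its y), below 120 mm high: a slotted pale block between two dark feet. Origin on the bench under the middle slot's mouth; x points the way the chisels lean (away from the robot), z up. Turned up to 0.3 rad. Three through slots 85 mm apart along y; slots and chisels lean about 51 degrees from vertical, handles up and away from the robot.
- slots_mid (a point): Mouth of the rack's middle slot, 100 mm above the bench, on the sloping top face of the block (block 70 mm thick along the slots, 50 mm across them).
- board_pale: Pale loose board 160 x 90 x 30 mm with a narrow mortise (13 x 70 mm), lying flat; origin at the centre of its underside.
- board_dark: Dark loose board 160 x 90 x 30 mm with a wide mortise (25 x 70 mm), lying flat; origin at the centre of its underside.
- job_mat: Green mat, 220 x 160 mm, 1.5 mm thick, flat on the bench left or right of the rack; one of the two boards lies on it (board and mat centres within 30 mm). Origin at its centre, on the bench.
- waiting_sheet: Brown cardboard sheet, 220 x 160 mm, 1.5 mm thick, on the other side of the rack, under the board that is not being worked on. Origin at its centre, on the bench.
- far_edge (a point): Reference point 150 mm short of the middle of the bench's far edge (the long edge across the bench from the robot), at bench height; its x axis points straight away from the robot, across the bench.
- mallet: Loose wooden mallet beyond the rack, lying; head 70 x 110 x 60 mm, 250 mm long. To be left alone.
- plane: Loose small metal hand plane beyond the rack, 180 mm long, about 75 mm high. To be left alone.
- glue: Loose white glue bottle, 60 mm across, 160 mm high, beyond the rack. To be left alone.
- screws: Loose glass jar with steel cap, 70 mm across, 80 mm high, beyond the rack. To be left alone.
- chisel_narrow: Chisel, yellow handle, blade 12 mm wide, leaning, held by its blade in any of the three slots (slots 26 x 5.5 mm). 240 mm long, 0.22 kg. Origin mid-handle, to be taken there by fingers closing along its y; z runs from blade to butt. Handle flat-sided, z -65 to 65 mm, 24 mm along y (level in the rack), 28 mm along x (in the rack x points away from the robot and down, 39 degrees from straight down).
- chisel_narrow_tip (a point): Cutting edge of the yellow-handled chisel, at z = -175 mm of its body. The blade (4 mm thick) starts at the steel bolster that rests on the rack's block at z = -65 mm: 110 mm of blade must be drawn out along the chisel's own z.
- chisel_narrow_butt (a point): Butt end of the yellow-handled chisel's handle, at z = +65 mm of its body.
- chisel_medium: Chisel, blue handle, blade 18 mm wide, leaning, held by its blade in any of the three slots (slots 26 x 5.5 mm). 240 mm long, 0.22 kg. Origin mid-handle, to be taken there by fingers closing along its y; z runs from blade to butt. Handle flat-sided, z -65 to 65 mm, 24 mm along y (level in the rack), 28 mm along x (in the rack x points away from the robot and down, 39 degrees from straight down).
- chisel_medium_tip (a point): Cutting edge of the blue-handled chisel, at z = -175 mm of its body. The blade (4 mm thick) starts at the steel bolster that rests on the rack's block at z = -65 mm: 110 mm of blade must be drawn out along the chisel's own z.
- chisel_medium_butt (a point): Butt end of the blue-handled chisel's handle, at z = +65 mm of its body.
- chisel_wide: Chisel, red handle, blade 24 mm wide, leaning, held by its blade in any of the three slots (slots 26 x 5.5 mm). 240 mm long, 0.22 kg. Origin mid-handle, to be taken there by fingers closing along its y; z runs from blade to butt. Handle flat-sided, z -65 to 65 mm, 24 mm along y (level in the rack), 28 mm along x (in the rack x points away from the robot and down, 39 degrees from straight down).
- chisel_wide_tip (a point): Cutting edge of the red-handled chisel, at z = -175 mm of its body. The blade (4 mm thick) starts at the steel bolster that rests on the rack's block at z = -65 mm: 110 mm of blade must be drawn out along the chisel's own z.
- chisel_wide_butt (a point): Butt end of the red-handled chisel's handle, at z = +65 mm of its body.
Mind the look-alikes: they are no part of the job. Of the things shaped like the chisel_wide, the red one is meant.

How it is judged:
By the outcome, as a careful person would: the job done as asked, in the order asked, and still so for the second after the job is handed in, while the arm keeps its last pose, push and grip.
It also fails if it takes over 38 s, if anything falls off the work surface, if the arm or the gripper's body presses on something with over 40 N, if the wrist force passes 120 N, or if a joint passes its speed limit or range.

## Working session

There is one attempt and no reset: what is moved stays moved. The work goes in short steps, Python scripts to look and compute and a tool call to move; the robot and the scene stay as the last step left them, time stands still between calls to the robot, and variables do not carry over. Pictures are saved under pics/ and viewed, at most 10 in all, crops included, and the job is handed in when it is done.

Besides the shell and the picture viewer there is one more tool, called after "Emit:" as name([rows], argument=value, ...), one row to a line, values as JSON. carry_out: Moves the arm, as the interface text tells. Its arguments: {"type":"object","properties":{"steps":{"type":"array","items":{"type":"array","items":{"type":"number"}}},"squeeze":{"type":"number"}},"required":["steps"]}

```bash
mkdir -p pics; cat > h.py <<'E'
import numpy as np, cv2, pickle
def ray(im,u,v):
    K=im["camera_matrix"];T=im["cam_to_world"]
    d=T[:3,:3]@np.linalg.solve(K,[u,v,1.]);return T[:3,3],d
def plane(im,u,v,z):
    o,d=ray(im,u,v);return o+d*(z-o[2])/d[2]
def tri(a,pa,b,pb):
    o1,d1=ray(a,*pa);o2,d2=ray(b,*pb)
    s=np.linalg.lstsq(np.c_[d1,-d2],o2-o1,rcond=None)[0]
    p,q=o1+s[0]*d1,o2+s[1]*d2
    return (p+q)/2,np.linalg.norm(p-q)
E
python3 - <<'E'
from bench import ctrl
import cv2,pickle,numpy as np
s=ctrl.get_state();print(s)
for n in("scene","side"):
    im=ctrl.get_image(n);pickle.dump({k:np.array(v) for k,v in im.items()},open(n+".pkl","wb"))
    cv2.imwrite(f"pics/{n}0.png",im["pixels"][...,::-1]);print(n,np.round(im["cam_to_world"],3).tolist(),im["camera_matrix"][0])
E
```

```text
{'time': 0.0, 'joint_positions': array([ 1.23612537,  0.32183889, -0.07008803,  1.45169373,  0.0226287 ,
        1.37080077, -0.0568981 ]), 'qd': array([-0.00138723,  0.00046054,  0.00135888, -0.00152715,  0.00081799,
       -0.00211987, -0.00058729]), 'joint_torque': array([-1.06649820e-04, -4.91288853e+01, -4.03957246e-01, -3.12527061e+01,
       -6.38999976e-02,  4.36241738e-02,  1.89007865e-04]), 'position': array([ 0.22188466, -0.61035485,  0.22144183]), 'tool_rot': array([-3.09206451e+00, -5.44810866e-01,  7.26638219e-04]), 'ft_force': array([-0.28031086,  0.57420642, -0.0860613 ]), 'torque': array([-0.03072698, -0.01079584, -0.02962992]), 'grip_force': 0.0, 'grip_width': 1.0020963321410703}
scene [[0.463, 0.475, -0.748, 1.498], [0.887, -0.249, 0.39, -0.449], [-0.001, -0.844, -0.537, 0.782], [0.0, 0.0, 0.0, 1.0]] [483.08504128   0.         321.42822401]
side [[-0.864, -0.371, 0.341, 0.069], [-0.504, 0.629, -0.591, 0.902], [0.005, -0.683, -0.731, 1.237], [0.0, 0.0, 0.0, 1.0]] [520.71609647   0.         321.38563235]
```

View pics/scene0.png

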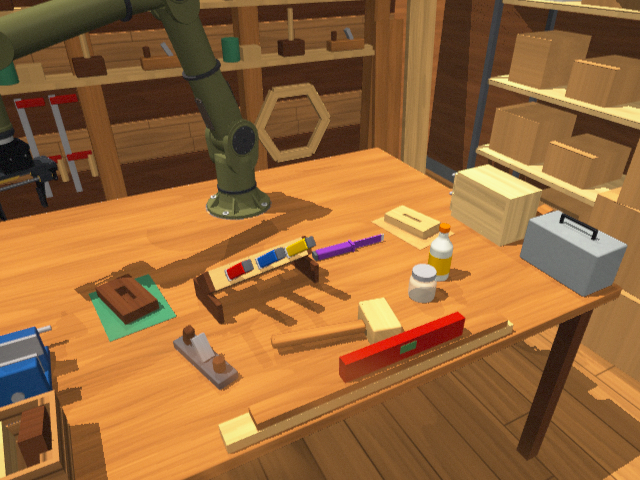

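View pics/side0.png

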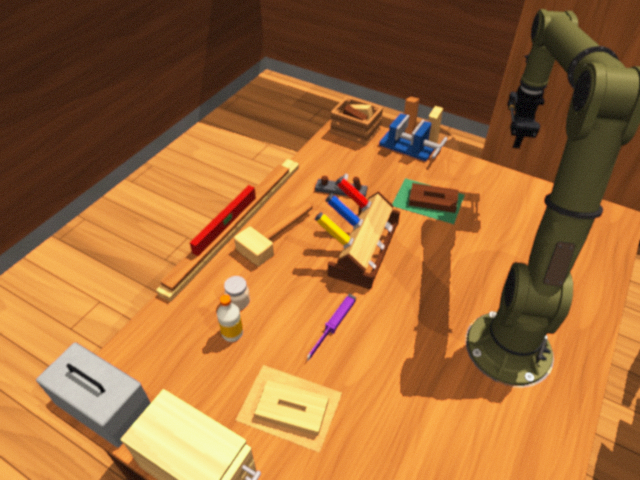

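The dark board is on the green mat (scene about (128,300), side (433,197)), so the red wide chisel is the one to take. It sits in the slot nearest the mat: scene (238,269), side (353,192). Next I'll measure the three handles and the far edge.

```bash
cat > m.py <<'E'
from h import *
S,D=[pickle.load(open(n+".pkl","rb")) for n in("scene","side")]
box={"scene":(190,230,320,290),"side":(305,170,375,250)}
hue={"red":[(0,7),(174,180)],"blue":[(100,118)],"yellow":[(24,31)]}
out={}
for n,im in(("scene",S),("side",D)):
    hsv=cv2.cvtColor(im["pixels"],cv2.COLOR_RGB2HSV);x0,y0,x1,y1=box[n]
    for c in hue:
        m=np.zeros((480,640),np.uint8)
        for a,b in hue[c]: m|=cv2.inRange(hsv,(a,190,70),(b,255,255))
        k=np.zeros_like(m);k[y0:y1,x0:x1]=m[y0:y1,x0:x1]
        N,L,st,ce=cv2.connectedComponentsWithStats(k)
        i=1+np.argmax(st[1:,4]);r=cv2.minAreaRect(np.argwhere(L==i)[:,::-1].astype(np.float32))
        out[n,c]=r,cv2.boxPoints(r);print(n,c,st[i],np.round(r[0],1),np.round(cv2.boxPoints(r)).tolist())
for n,im in(("scene",S),("side",D)):
    x0,y0,x1,y1=box[n];p=im["pixels"][y0-15:y1+25,x0-15:x1+45]
    cv2.imwrite(f"pics/{n}_c.png",cv2.resize(p,None,fx=4.2,fy=4.2,interpolation=cv2.INTER_CUBIC)[...,::-1])
a,b=[cv2.imread(f"pics/{n}_c.png") for n in box]
w=max(a.shape[1],b.shape[1]);f=lambda q:cv2.copyMakeBorder(q,0,0,0,w-q.shape[1],cv2.BORDER_CONSTANT)
v=np.vstack([f(a),f(b)]);print(a.shape,b.shape);cv2.imwrite("pics/both.png",v)
for c in hue: print(c,tri(S,out["scene",c][0][0],D,out["side",c][0][0]))
# far edge of bench: the lit line, scene image
for p in((640,285),(540,325),(130,478)): print(p,plane(S,*p,0))
E
python3 m.py
```

```text
scene red [227 262  18  17 182] [235.3 270.6] [[226.0, 269.0], [240.0, 262.0], [245.0, 272.0], [231.0, 279.0]]
scene blue [258 250  20  17 185] [266.9 258.6] [[256.0, 257.0], [273.0, 250.0], [277.0, 260.0], [261.0, 267.0]]
scene yellow [286 238  22  11  39] [296.3 242.9] [[286.0, 239.0], [307.0, 238.0], [307.0, 247.0], [286.0, 248.0]]
side red [338 179  30  30 342] [352.8 192.8] [[337.0, 185.0], [345.0, 177.0], [369.0, 201.0], [361.0, 209.0]]
side blue [329 197  29  27 251] [343.4 210.6] [[328.0, 202.0], [333.0, 196.0], [359.0, 219.0], [354.0, 225.0]]
side yellow [321 215  29  27 196] [335.2 227.7] [[320.0, 218.0], [324.0, 214.0], [350.0, 237.0], [347.0, 242.0]]
(420, 798, 3) (504, 546, 3)
red (array([ 0.59121934, -0.19974643,  0.14055248]), np.float64(0.0029267393339454774))
blue (array([ 0.57801916, -0.11521056,  0.14013797]), np.float64(0.0037394190490100017))
yellow (array([ 0.55965468, -0.02949762,  0.15049072]), np.float64(0.001490859764181156))
(640, 285) [0.96345416 0.80194408 0.        ]
(540, 325) [ 9.53243298e-01  4.32453234e-01 -1.11022302e-16]
(130, 478) [ 9.06171326e-01 -5.14532912e-01  1.11022302e-16]
```

```bash
python3 - <<'E'
import cv2
a=cv2.imread("pics/scene_c.png");b=cv2.imread("pics/side_c.png")
import numpy as np
b=cv2.resize(b,None,fx=1,fy=1);a=cv2.resize(a,None,fx=.55,fy=.55)
c=np.zeros((600,800,3),np.uint8)
s=cv2.imread("pics/scene0.png")
crop=cv2.resize(cv2.imread("pics/scene0.png")[230:290,200:320],None,fx=5,fy=5,interpolation=cv2.INTER_CUBIC)
crop2=cv2.resize(cv2.imread("pics/side0.png")[170:230,320:400],None,fx=5,fy=5,interpolation=cv2.INTER_CUBIC)
c[:300,:600]=crop;c[300:,:400]=crop2
cv2.imwrite("pics/v3.png",c)
E
```

```text
(no output)
```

View pics/v3.png

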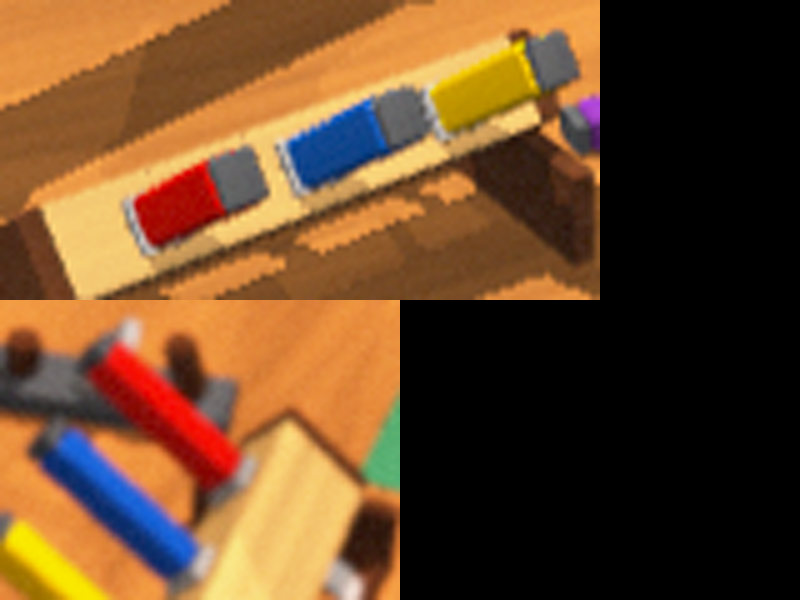

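The crop shows the red handle from bolster, scene (228,275) / side (367,206), to grey butt, scene (248,265) / side (340,180). The blue one lies parallel, from scene (258,263) / side (359,224) to scene (281,252) / side (329,198).

```bash
cat > m2.py <<'E'
from h import *
S,D=[pickle.load(open(n+".pkl","rb")) for n in("scene","side")]
P={"red":[(248.4,265.4),(339.6,180.6),(228.5,275),(367,205.5)],"blue":[(281,252.6),(329,198.3),(258.5,263),(359,224)]}
for c,(a,b,e,f) in P.items():
    bt,r1=tri(S,a,D,b);bo,r2=tri(S,e,D,f);d=bt-bo;L=np.linalg.norm(d)
    print(c,bt.round(4),r1.round(4),bo.round(4),r2.round(4),"L",L.round(3),"yaw",np.arctan2(d[1],d[0]).round(3),"lean",np.degrees(np.arccos(d[2]/L)).round(1),"mid",((bt+bo)/2).round(4))
# far edge: wood -> dark transition scanning up columns of scene (bench top brighter/saturated vs floor)
g=cv2.cvtColor(S["pixels"],cv2.COLOR_RGB2GRAY)
print("top edge of side view far bench edge pts")
g=cv2.Canny(S["pixels"],60,160)
L=cv2.HoughLinesP(g,1,np.pi/360,50,minLineLength=90,maxLineGap=8)
for x0,y0,x1,y1 in L[:,0]:
    A,B=plane(S,x0,y0,0),plane(S,x1,y1,0)
    if min(y0,y1)>200: print((x0,y0,x1,y1),A[:2].round(3),B[:2].round(3),"dirdev",(np.arctan((B-A)[0]/(B-A)[1])).round(3))
# mat edges for dark board
E
python3 m2.py
```

```text
red [ 0.6352 -0.1846  0.1793] 0.0056 [ 0.5436 -0.2065  0.1014] 0.0012 L 0.122 yaw 0.234 lean 50.5 mid [ 0.5894 -0.1955  0.1403]
blue [ 0.623  -0.0992  0.1798] 0.0029 [ 0.5277 -0.1222  0.1005] 0.0002 L 0.126 yaw 0.236 lean 51.0 mid [ 0.5754 -0.1107  0.1401]
top edge of side view far bench edge pts
(np.int32(181), np.int32(479), np.int32(601), np.int32(297)) [ 0.949 -0.437] [0.949 0.662] dirdev 0.0
(np.int32(254), np.int32(425), np.int32(507), np.int32(320)) [ 0.903 -0.285] [0.903 0.375] dirdev -0.001
(np.int32(184), np.int32(479), np.int32(604), np.int32(297)) [ 0.951 -0.432] [0.953 0.668] dirdev 0.001
(np.int32(238), np.int32(452), np.int32(515), np.int32(332)) [ 0.945 -0.332] [0.943 0.36 ] dirdev -0.002
(np.int32(211), np.int32(291), np.int32(316), np.int32(251)) [ 0.451 -0.235] [0.404 0.103] dirdev -0.137
(np.int32(352), np.int32(392), np.int32(512), np.int32(324)) [ 0.921 -0.077] [0.919 0.375] dirdev -0.003
(np.int32(257), np.int32(431), np.int32(512), np.int32(323)) [ 0.918 -0.285] [0.916 0.378] dirdev -0.003
(np.int32(516), np.int32(450), np.int32(563), np.int32(314)) [1.176 0.1
[... 478 characters left out ...]
, np.int32(283), np.int32(212)) [ 0.261 -0.253] [0.129 0.116] dirdev -0.343
(np.int32(339), np.int32(356), np.int32(458), np.int32(311)) [ 0.818 -0.05 ] [0.82  0.292] dirdev 0.005
(np.int32(199), np.int32(300), np.int32(294), np.int32(263)) [ 0.474 -0.274] [0.432 0.017] dirdev -0.143
(np.int32(524), np.int32(339), np.int32(628), np.int32(293)) [0.971 0.36 ] [0.971 0.74 ] dirdev 0.001
(np.int32(346), np.int32(382), np.int32(470), np.int32(331)) [ 0.892 -0.074] [0.891 0.267] dirdev -0.001
(np.int32(351), np.int32(382), np.int32(472), np.int32(333)) [ 0.896 -0.065] [0.899 0.267] dirdev 0.007
(np.int32(362), np.int32(359), np.int32(465), np.int32(318)) [ 0.85  -0.009] [0.849 0.289] dirdev -0.004
```

Measured: mid-handle about (0.590, -0.196, 0.141), lean 51° and length about 0.13 m, all as specified. The far edge runs along world y, so "straight across" is +x. Rack yaw is about 0.15 rad. Now the pre-grasp pose.

```bash
cat >> h.py <<'E'
from scipy.spatial.transform import Rotation as R
def frame(yaw,lean,flip=1):
    zc=np.array([np.sin(lean)*np.cos(yaw),np.sin(lean)*np.sin(yaw),np.cos(lean)])
    y=np.array([-np.sin(yaw),np.cos(yaw),0]);x=np.cross(y,zc)   # chisel x,y,z
    return np.c_[flip*np.cross(y,x),flip*y,x]                     # tool x,y,z, z=chisel x
def go(s,p,Rt):
    R0=R.from_rotvec(s["tool_rot"]);t=(R.from_matrix(Rt)*R0.inv()).as_rotvec(degrees=True)
    print("turn",t.round(2),"ang",np.linalg.norm(t).round(1),"shift cm",((p-s["position"])*100).round(2))
E
python3 - <<'E'
from h import *
from bench import ctrl
s=ctrl.get_state();print(R.from_rotvec(s["tool_rot"]).as_matrix().round(2))
m=np.array([.590,-.196,.141])
for f in(1,-1):
    Rt=frame(.15,np.radians(51),f);print(Rt.round(3));go(s,m+Rt[:,2]*(.019-.12),Rt)
E
```

```text
[[ 0.94  0.34 -0.  ]
 [ 0.34 -0.94  0.  ]
 [-0.   -0.   -1.  ]]
[[-0.768 -0.149  0.622]
 [-0.116  0.989  0.094]
 [-0.629  0.    -0.777]]
turn [-54.96 -14.14 159.5 ] ang 169.3 shift cm [30.52 40.49 -0.21]
[[ 0.768  0.149  0.622]
 [ 0.116 -0.989  0.094]
 [ 0.629 -0.    -0.777]]
turn [  9.55 -37.88 -10.98] ang 40.6 shift cm [30.52 40.49 -0.21]
```

Emit:
carry_out([
  [0,0,0,3,4,4,1],
  [2,-7,-2,6,8,7,1],
  [3,-14,-4,9,12,8,1],
  [5,-20,-6,12,16,8,1],
  [6,-26,-8,15,20,8,1],
  [8,-32,-9,18,24,8,1],
  [9.6,-37.9,-11,21,28,7,1],
  [9.6,-37.9,-11,24,32,5,1],
  [9.6,-37.9,-11,27,36,3,1],
  [9.6,-37.9,-11,30.5,40.5,0,1],
  [9.6,-37.9,-11,30.5,40.5,0,1],
  [9.6,-37.9,-11,30.5,40.5,0,1],
])

```text
time: 1.3
position: [0.5277, -0.1981, 0.219]
tool_rot: [-2.902, -0.23, -1.021]
ft_force: [0.2, -0.1, -0.3]
grip_width: 1.002
grip_force: 0.0
```

Emit:
carry_out([
  [0,0,0,0,0,0,1],
  [0,0,0,0,0,0,1],
])

```text
time: 1.5
position: [0.5269, -0.2071, 0.223]
tool_rot: [-2.909, -0.215, -1.032]
ft_force: [-0.5, -0.6, 0.1]
grip_width: 0.998
grip_force: 0.0
```

```bash
cat > look.py <<'E'
import sys
from h import *
from bench import ctrl
s=ctrl.get_state();im=ctrl.get_image("wrist")
Rt=R.from_rotvec(s["tool_rot"]).as_matrix()
T=np.eye(4);T[:3,:3]=Rt;T[:3,3]=s["position"]
w={"pixels":im["pixels"],"camera_matrix":im["camera_matrix"],"cam_to_world":T@im["T_tool_cam"]}
pickle.dump(w,open("wrist.pkl","wb"));cv2.imwrite(f"pics/{sys.argv[1]}.png",im["pixels"][...,::-1])
print(s["time"],s["position"],Rt.round(3).tolist(),s["joint_positions"].round(2),s["ft_force"].round(1))
E
python3 look.py w1
```

```text
1.5 [ 0.52688479 -0.20714062  0.22300475] [[0.768, 0.147, 0.623], [0.115, -0.989, 0.091], [0.63, 0.001, -0.777]] [ 1.07 -0.2  -0.41  2.15 -0.79  0.81 -0.32] [-0.5 -0.6  0.1]
```

View pics/w1.png

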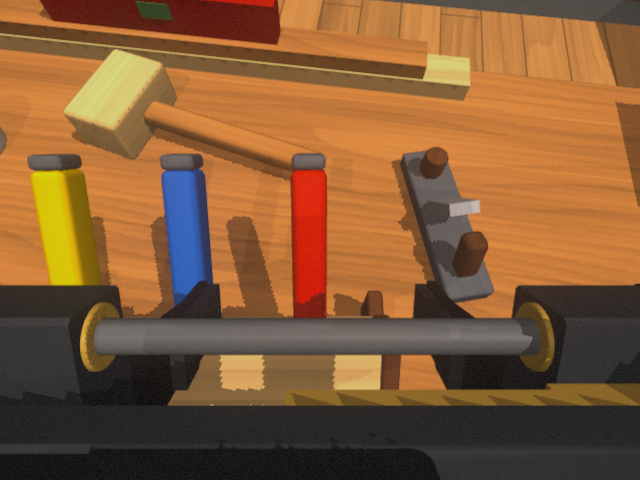

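Wrist view: the red handle is upright at columns 292–327 (rows 170–315), between the fingers and nearly centred. The blue and yellow chisels and the plane are clear of it. Next I'll get the residual in tool axes.

```bash
python3 - <<'E'
from h import *
from bench import ctrl
s=ctrl.get_state();w=pickle.load(open("wrist.pkl","rb"))
Rt=R.from_rotvec(s["tool_rot"]).as_matrix();p=s["position"]
m=np.array([.590,-.196,.141])
hsv=cv2.cvtColor(w["pixels"],cv2.COLOR_RGB2HSV)
k=cv2.inRange(hsv,(0,190,70),(6,255,255))|cv2.inRange(hsv,(174,190,70),(180,255,255))
for z0 in(.087,):  # near face of handle ahead of TCP: .12-.019-.014
  for row in(180,210,240,270,300):
    c=np.where(k[row,270:350])[0]+270
    q=[]
    for u in(c.min(),c.max()+1,):
        o,d=ray(w,u,row);o=Rt.T@(o-p);d=Rt.T@d;q.append(o+d*(z0-o[2])/d[2])
    print(row,c.min(),c.max(),"mid tool y mm",((q[0]+q[1])[1]*500).round(1),"width",(abs(q[0]-q[1])[1]*1000).round(1),"tool x",(q[0][0]*1000).round(1))
# butt top near edge (grey cap near face far rim, row ~167-155)
for row in(154,169):
    o,d=ray(w,309,row);o=Rt.T@(o-p);d=Rt.T@d;print(row,((o+d*(.087-o[2])/d[2])*1000).round(1))
print("pred mid in tool",(Rt.T@(m-p)*1000).round(1))
E
```

```text
180 291 326 mid tool y mm -3.7 width 22.9 tool x 47.5
210 292 326 mid tool y mm -3.5 width 22.7 tool x 28.3
240 293 325 mid tool y mm -3.5 width 21.8 tool x 8.2
270 293 325 mid tool y mm -3.6 width 22.3 tool x -12.7
300 294 325 mid tool y mm -3.4 width 22.1 tool x -34.5
154 [63.6 -3.6 87. ]
169 [54.4 -3.7 87. ]
pred mid in tool [ -2.   -2.3 104.3]
```

```bash
python3 -c "
from h import *
from bench import ctrl
s=ctrl.get_state();Rt=R.from_rotvec(s['tool_rot']).as_matrix()
print((Rt@[-.1,-.35,12.4]).round(2),(Rt[:,0]*12.5).round(2)); go(s,s['position'],frame(.15,np.radians(51),-1))"
```

```text
[ 7.61  1.46 -9.69] [9.6  1.42 7.88]
turn [0.06 0.08 0.21] ang 0.2 shift cm [0. 0. 0.]
```

Emit:
carry_out([
  [0,0,0,0.9,0.4,-1.2,1],
  [0,0,0,1.9,0.6,-2.4,1],
  [0,0,0,2.8,0.8,-3.6,1],
  [0,0,0,3.8,1.0,-4.8,1],
  [0,0,0,4.7,1.1,-6.0,1],
  [0,0,0,5.7,1.2,-7.2,1],
  [0,0,0,6.6,1.3,-8.4,1],
  [0,0,0,7.6,1.5,-9.7,1],
  [0,0,0,7.6,1.5,-9.7,1],
  [0,0,0,7.6,1.5,-9.7,1],
])

```text
time: 2.55
position: [0.6028, -0.1921, 0.1258]
tool_rot: [-2.908, -0.214, -1.031]
ft_force: [-0.3, 0.4, 0.4]
grip_width: 0.997
grip_force: 0.0
```

```bash
python3 look.py w2; python3 -c "
from h import *
from bench import ctrl
im=ctrl.get_image('side');p=im['pixels'][150:250,290:420];q=cv2.imread('pics/w2.png')
a=cv2.resize(p[...,::-1],(390,300),interpolation=cv2.INTER_CUBIC);b=cv2.resize(q,(400,300))
cv2.imwrite('pics/c2.png',np.hstack([a,b]))"
```

```text
2.55 [ 0.60283773 -0.19205256  0.12576334] [[0.768, 0.147, 0.623], [0.114, -0.989, 0.092], [0.63, 0.0, -0.777]] [ 0.99  0.07 -0.52  2.14 -0.79  0.5  -0.31] [-0.3  0.4  0.4]
```

View pics/c2.png

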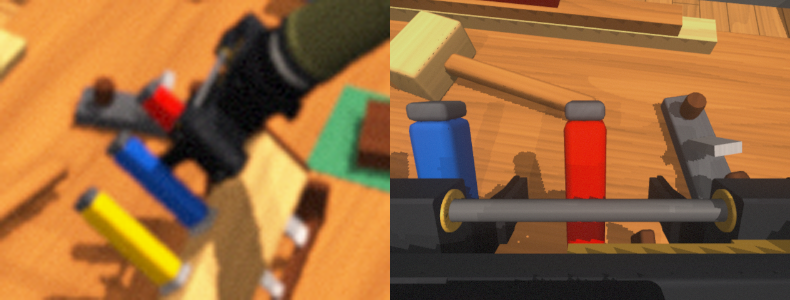

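The red handle lies centred between the fingers (about 585 in the right-hand panel) and the blue one is clear. Closing.

Emit:
carry_out([
  [0,0,0,0,0,0,0.5],
  [0,0,0,0,0,0,0.2],
  [0,0,0,0,0,0,0.1],
  [0,0,0,0,0,0,0],
  [0,0,0,0,0,0,0],
  [0,0,0,0,0,0,0],
  [0,0,0,0,0,0,0],
  [0,0,0,0,0,0,0],
], squeeze=40)

```text
time: 3.45
position: [0.6031, -0.1908, 0.1255]
tool_rot: [-2.908, -0.217, -1.031]
ft_force: [0.8, -0.1, -0.4]
grip_width: 0.353
grip_force: 0.0
```

Emit:
carry_out([
  [0,0,0,0,0,0,0],
  [0,0,0,0,0,0,0],
  [0,0,0,0,0,0,0],
  [0,0,0,0,0,0,0],
], squeeze=40)

```text
time: 3.85
position: [0.6031, -0.1908, 0.1256]
tool_rot: [-2.907, -0.217, -1.031]
ft_force: [1.1, -0.3, 0.4]
grip_width: 0.272
grip_force: 40.0
```

Held: 23.7 mm wide at 40 N. Drawing along the chisel's axis, gently at first.

Emit:
carry_out([
  [0,0,0,0.38,0.06,0.31,0],
  [0,0,0,0.77,0.11,0.63,0],
  [0,0,0,1.15,0.17,0.95,0],
  [0,0,0,1.54,0.23,1.26,0],
  [0,0,0,1.92,0.29,1.57,0],
  [0,0,0,2.3,0.35,1.89,0],
  [0,0,0,2.3,0.35,1.89,0],
])

```text
time: 4.55
position: [0.6083, -0.1896, 0.1275]
tool_rot: [-2.916, -0.21, -0.982]
ft_force: [-47.8, -8.2, -7.7]
grip_width: 0.269
grip_force: 40.0
```

Little motion against 48 N: something is jamming. Looking before I pull harder.

```bash
python3 look.py w3; python3 -c "
from h import *
from bench import ctrl
s=ctrl.get_state();print(s['qd'].round(3),s['joint_positions'].round(3),s['torque'].round(2),s['joint_torque'].round(1))
Rt=R.from_rotvec(s['tool_rot']);R1=R.from_matrix(frame(.15,np.radians(51),-1));print('rot err in tool axes deg',(Rt.inv()*R1).as_rotvec(degrees=True).round(2))
im=ctrl.get_image('side');p=im['pixels'][150:250,290:420];q=cv2.imread('pics/w3.png')
im=ctrl.get_image('scene');p2=im['pixels'][215:315,180:310]
f=lambda p:cv2.resize(p[...,::-1],(390,300),interpolation=cv2.INTER_CUBIC)
b=cv2.resize(q,(400,300))
cv2.imwrite('pics/c3.png',np.vstack([np.hstack([f(p),b]),np.hstack([f(p2),b*0])]))"
```

```text
4.55 [ 0.60833013 -0.18957876  0.12746189] [[0.788, 0.147, 0.598], [0.111, -0.989, 0.098], [0.605, -0.011, -0.796]] [ 0.96  0.09 -0.51  2.11 -0.7   0.52 -0.42] [-47.8  -8.2  -7.7]
[ 0.001 -0.001 -0.001  0.001 -0.005 -0.004  0.003] [ 0.964  0.086 -0.509  2.106 -0.696  0.518 -0.423] [-1.69  9.68  0.03] [-13.7 -35.1 -15.3 -54.8  -8.3  -6.9  -0.2]
rot err in tool axes deg [-0.43  1.73 -0.5 ]
```

View pics/c3.png

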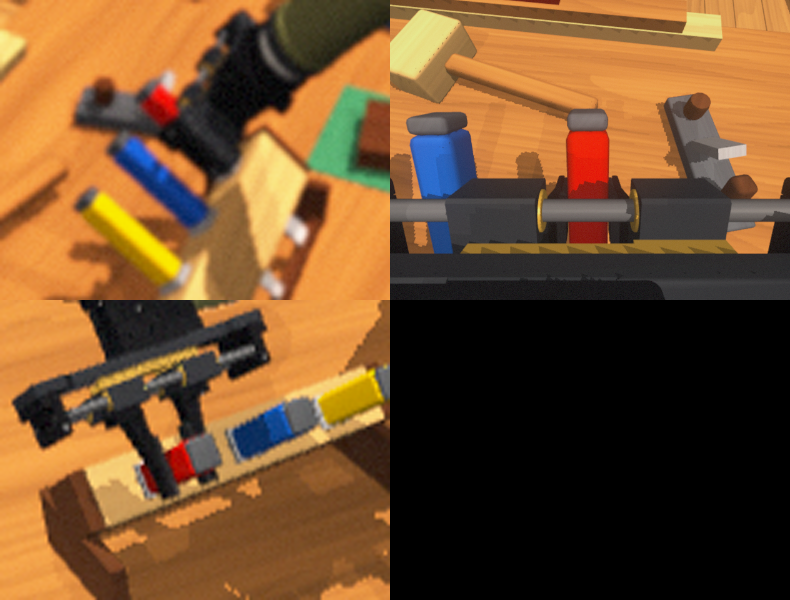

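```bash
cat > slip.py <<'E'
import sys
from h import *
from bench import ctrl
# where along the tool x the red/grey border of the handle lies (near face, 33 mm behind TCP)
import json
for n in sys.argv[1:]:
    I=cv2.imread(f"pics/{n}.png");hsv=cv2.cvtColor(I,cv2.COLOR_BGR2HSV)
    k=cv2.inRange(hsv,(0,190,70),(6,255,255))|cv2.inRange(hsv,(174,190,70),(180,255,255))
    k[:100]=0;k[:,:250]=0;k[:,380:]=0
    c=int(np.median(np.where(k)[1]));row=np.where(k[:,c])[0].min()
    im=ctrl.get_image("wrist");T=im["T_tool_cam"];d=T[:3,:3]@np.linalg.solve(im["camera_matrix"],[c,row,1.]);o=T[:3,3]
    print(n,c,row,"tool mm",(1000*(o+d*(-.033-o[2])/d[2])).round(1))
E
python3 slip.py w2 w3
```

```text
w2 312 193 tool mm [ 55.    0.2 -33. ]
w3 316 210 tool mm [ 49.3   1.5 -33. ]
```

The butt moved 5.5 mm towards the tool, so the pads slid and the blade is still seated. The force is nearly pure x because the arm gives more in z, so it presses the blade sideways in the slot. I'll grip harder and bias the pull upward.

Emit:
carry_out([
  [0,0,0,-1.5,-0.2,0.5,0],
  [0,0,0,-1.5,-0.2,1.0,0],
  [0,0,0,-1.5,-0.2,1.0,0],
  [0,0,0,-1.5,-0.2,1.0,0],
], squeeze=60)

```text
time: 5.2
position: [0.6029, -0.1896, 0.1408]
tool_rot: [-2.913, -0.211, -1.004]
ft_force: [23.8, -11.1, -54.0]
grip_width: 0.271
grip_force: 60.0
```

```bash
cat > f.py <<'E'
from h import *
from bench import ctrl
s=ctrl.get_state();Rt=R.from_rotvec(s['tool_rot']);N=frame(.15,np.radians(51),-1)
print("pos",s["position"].round(4),"F world",s["ft_force"].round(1),"F tool(x=pull,y,z=press)",(N.T@s["ft_force"]).round(1),"M tool",(N.T@s["torque"]).round(2))
print("rot to nominal, tool deg",(Rt.inv()*R.from_matrix(N)).as_rotvec(degrees=True).round(2),s["joint_positions"].round(2),s["grip_force"])
E
python3 f.py
```

```text
pos [ 0.6029 -0.1896  0.1408] F world [ 23.8 -11.1 -54. ] F tool(x=pull,y,z=press) [-17.   14.5  55.8] M tool [-3.16 -4.13 -0.18]
rot to nominal, tool deg [-0.15  0.95 -0.37] [ 0.98  0.05 -0.51  2.12 -0.73  0.54 -0.4 ] 59.97374148108065
```

The two readings fit a symmetric x-z stiffness, about [[9.6,-7.2],[-7.2,7.9]] N/mm. The arm is soft along the pull and stiff across it, so a 1–2 mm sideways error wedges the blade. I'll unload, open, re-seat the grasp and pull in force-checked steps.

Emit:
carry_out([
  [0,0,0,-0.8,0,-1.4,0],
  [0,0,0,-0.8,0,-1.4,0],
  [0,0,0,-0.8,0,-1.4,0.5],
  [0,0,0,-0.8,0,-1.4,0.6],
  [0,0,0,-0.8,0,-1.4,0.6],
  [0,0,0,-0.8,0,-1.4,0.6],
  [0,0,0,-0.8,0,-1.4,0.6],
  [0,0,0,-0.8,0,-1.4,0.6],
])

```text
time: 6.0
position: [0.6034, -0.1893, 0.1409]
tool_rot: [-2.908, -0.218, -1.031]
ft_force: [0.1, 1.2, 0.5]
grip_width: 0.59
grip_force: 0.0
```

```bash
python3 f.py; python3 look.py w4; python3 - <<'E'
from h import *
from bench import ctrl
s=ctrl.get_state();w=pickle.load(open("wrist.pkl","rb"))
Rt=R.from_rotvec(s["tool_rot"]).as_matrix();p=s["position"]
m=np.array([.5909,-.1926,.141])
zt=(Rt.T@(m-p))[2]-.014
hsv=cv2.cvtColor(w["pixels"],cv2.COLOR_RGB2HSV)
k=cv2.inRange(hsv,(0,190,70),(6,255,255))|cv2.inRange(hsv,(174,190,70),(180,255,255))
k[:100]=0;k[:,:250]=0;k[:,390:]=0
ys=np.where(k.sum(1)>255*20)[0];print(ys.min(),ys.max(),"near face tool z",zt.round(3))
for row in np.linspace(ys.min()+8,ys.max()-4,5).astype(int):
    c=np.where(k[row])[0];q=[]
    for u in(c.min(),c.max()+1):
        o,d=ray(w,u,row);o=Rt.T@(o-p);d=Rt.T@d;q.append(o+d*(zt-o[2])/d[2])
    print(row,"tool y mid",((q[0]+q[1])[1]*500).round(1),"w",(abs(q[0]-q[1])[1]*1000).round(1),"x",(q[0][0]*1000).round(1))
print("pred mid tool",(Rt.T@(m-p)*1000).round(1)); go(s,np.array([.6028,-.1908,.1258]),frame(.15,np.radians(51),-1))
E
python3 slip.py w4
```

```text
pos [ 0.6034 -0.1893  0.1409] F world [0.1 1.2 0.5] F tool(x=pull,y,z=press) [ 0.5 -1.2 -0.2] M tool [-0.06 -0.74  0.03]
rot to nominal, tool deg [ 0.08 -0.06 -0.01] [ 0.99  0.05 -0.51  2.13 -0.77  0.53 -0.35] 0.0
6.0 [ 0.60335896 -0.18933332  0.14088246] [[0.768, 0.148, 0.623], [0.116, -0.989, 0.093], [0.63, 0.001, -0.777]] [ 0.99  0.05 -0.51  2.13 -0.77  0.53 -0.35] [0.1 1.2 0.5]
216 388 near face tool z -0.022
224 tool y mid 2.0 w 21.7 x 42.4
264 tool y mid 1.8 w 22.7 x 26.9
304 tool y mid 1.8 w 22.6 x 10.6
w4 317 216 tool mm [ 47.3   1.8 -33. ]Traceback (most recent call last):
  File "<stdin>", line 13, in <module>
    return umr_minimum(a, axis, None, out, keepdims, initial, where)
ValueError: zero-size array to reduction operation minimum which has no identity
```

View pics/w4.png

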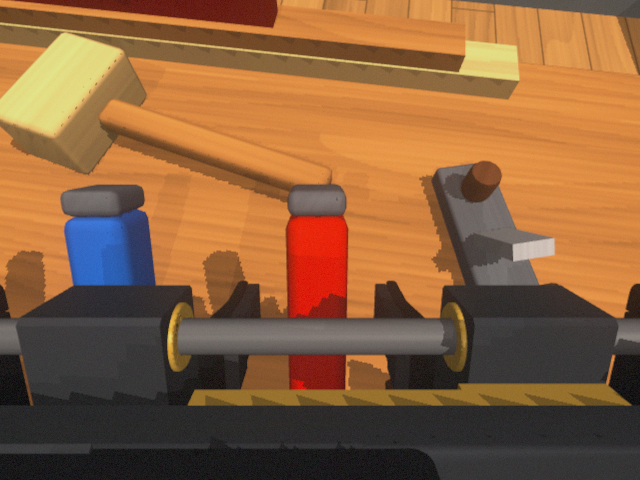

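Chisel still seated, centred at column 317, force zero. Re-seating on the mid-handle and gripping with 60 N.

Emit:
carry_out([
  [0,0,0,0,-0.1,-0.7,0.6],
  [0,0,0,0,-0.17,-1.5,0.6],
  [0,0,0,0,-0.17,-1.5,0.6],
  [0,0,0,0,-0.17,-1.5,0],
  [0,0,0,0,-0.17,-1.5,0],
  [0,0,0,0,-0.17,-1.5,0],
  [0,0,0,0,-0.17,-1.5,0],
  [0,0,0,0,-0.17,-1.5,0],
  [0,0,0,0,-0.17,-1.5,0],
  [0,0,0,0,-0.17,-1.5,0],
], squeeze=60)

```text
time: 7.1
position: [0.6033, -0.1905, 0.1258]
tool_rot: [-2.907, -0.218, -1.031]
ft_force: [-0.7, 2.3, 2.3]
grip_width: 0.268
grip_force: 60.0
```

```bash
python3 f.py
```

```text
pos [ 0.6033 -0.1905  0.1258] F world [-0.7  2.3  2.3] F tool(x=pull,y,z=press) [ 1.2 -2.4 -2. ] M tool [ 0.54 -0.51  0.12]
rot to nominal, tool deg [ 0.03 -0.05 -0.01] [ 0.99  0.07 -0.52  2.14 -0.79  0.5  -0.31] 59.993599243462086
```

Emit:
carry_out([
  [0,0,0,0.2,0.03,0.2,0],
  [0,0,0,0.4,0.06,0.4,0],
  [0,0,0,0.4,0.06,0.4,0],
  [0,0,0,0.4,0.06,0.4,0],
])

```text
time: 7.5
position: [0.6039, -0.1905, 0.1261]
tool_rot: [-2.909, -0.216, -1.022]
ft_force: [-7.5, -0.0, -3.0]
grip_width: 0.265
grip_force: 60.0
```

```bash
python3 f.py
```

```text
pos [ 0.6039 -0.1905  0.1261] F world [-7.5 -0.  -3. ] F tool(x=pull,y,z=press) [-7.6 -1.1 -2.3] M tool [ 0.22 -2.25  0.02]
rot to nominal, tool deg [-0.04  0.29 -0.12] [ 0.98  0.07 -0.51  2.14 -0.78  0.5  -0.33] 59.98593606054783
```

Emit:
carry_out([
  [0,0,0,0.2,0.04,0.25,0],
  [0,0,0,0.4,0.08,0.5,0],
  [0,0,0,0.6,0.12,0.7,0],
  [0,0,0,0.6,0.12,0.7,0],
  [0,0,0,0.6,0.12,0.7,0],
])

```text
time: 8.0
position: [0.6138, -0.1891, 0.137]
tool_rot: [-2.907, -0.218, -1.032]
ft_force: [2.5, 0.0, -5.0]
grip_width: 0.27
grip_force: 60.0
```

```bash
python3 f.py
```

```text
pos [ 0.6138 -0.1891  0.137 ] F world [ 2.5  0.  -5. ] F tool(x=pull,y,z=press) [-1.3  0.4  5.5] M tool [ 0.02 -0.58  0.02]
rot to nominal, tool deg [ 0.08 -0.09 -0.  ] [ 0.97  0.07 -0.52  2.11 -0.75  0.5  -0.37] 59.985325913876295
```

The blade slid 15 mm with little force. Continuing along the axis.

Emit:
carry_out([
  [0,0,0,0.25,0.04,0.1,0],
  [0,0,0,0.5,0.07,0.27,0],
  [0,0,0,0.77,0.1,0.45,0],
  [0,0,0,1.04,0.14,0.65,0],
  [0,0,0,1.3,0.17,0.86,0],
  [0,0,0,1.3,0.17,0.86,0],
])

```text
time: 8.6
position: [0.6269, -0.1876, 0.1459]
tool_rot: [-2.907, -0.218, -1.032]
ft_force: [1.2, 0.2, -2.6]
grip_width: 0.268
grip_force: 60.0
```

```bash
python3 f.py
```

```text
pos [ 0.6269 -0.1876  0.1459] F world [ 1.2  0.2 -2.6] F tool(x=pull,y,z=press) [-0.6 -0.   2.8] M tool [-0.02 -0.95  0.02]
rot to nominal, tool deg [ 0.09 -0.09  0.  ] [ 0.96  0.08 -0.52  2.08 -0.71  0.51 -0.42] 59.98426990583539
```

Emit:
carry_out([
  [0,0,0,0.38,0.06,0.31,0],
  [0,0,0,0.77,0.12,0.63,0],
  [0,0,0,1.15,0.17,0.94,0],
  [0,0,0,1.54,0.23,1.26,0],
  [0,0,0,1.92,0.29,1.57,0],
  [0,0,0,2.3,0.35,1.88,0],
  [0,0,0,2.69,0.4,2.2,0],
  [0,0,0,3.07,0.46,2.51,0],
  [0,0,0,3.07,0.46,2.51,0],
])

```text
time: 9.5
position: [0.6577, -0.1828, 0.1711]
tool_rot: [-2.907, -0.218, -1.032]
ft_force: [0.2, -0.0, -3.2]
grip_width: 0.268
grip_force: 60.0
```

```bash
python3 f.py;python3 look.py w5; python3 slip.py w5
```

```text
pos [ 0.6577 -0.1828  0.1711] F world [ 0.2 -0.  -3.2] F tool(x=pull,y,z=press) [-1.9  0.   2.6] M tool [ 0.01 -1.08  0.05]
rot to nominal, tool deg [ 0.08 -0.1   0.01] [ 0.91  0.1  -0.52  2.01 -0.6   0.53 -0.56] 59.984494261443615
9.5 [ 0.65770031 -0.18283876  0.17107297] [[0.767, 0.149, 0.624], [0.116, -0.989, 0.093], [0.631, 0.001, -0.776]] [ 0.91  0.1  -0.52  2.01 -0.6   0.53 -0.56] [ 0.2 -0.  -3.2]
w5 317 195 tool mm [ 54.4   1.8 -33. ]
```

No slip (border at 54.4 mm against 55 when first grasped), and 71 mm is drawn. Drawing the rest.

Emit:
carry_out([
  [0,0,0,0.38,0.06,0.31,0],
  [0,0,0,0.77,0.12,0.63,0],
  [0,0,0,1.15,0.17,0.94,0],
  [0,0,0,1.54,0.23,1.26,0],
  [0,0,0,1.92,0.29,1.57,0],
  [0,0,0,2.3,0.35,1.88,0],
  [0,0,0,2.69,0.4,2.2,0],
  [0,0,0,3.07,0.46,2.51,0],
  [0,0,0,3.46,0.52,2.83,0],
  [0,0,0,3.84,0.58,3.15,0],
  [0,0,0,4.6,0.69,3.77,0],
  [0,0,0,4.6,0.69,3.77,0],
])

```text
time: 10.8
position: [0.7045, -0.1758, 0.2097]
tool_rot: [-2.907, -0.218, -1.035]
ft_force: [0.5, 0.3, -3.0]
grip_width: 0.269
grip_force: 60.0
```

```bash
python3 f.py; python3 - <<'E'
from h import *
from bench import ctrl
s=ctrl.get_state()
Rf=frame(0,np.pi/2,-1)
go(s,np.array([.60,-.18,.32]),Rf)
E
```

```text
pos [ 0.7045 -0.1758  0.2097] F world [ 0.5  0.3 -3. ] F tool(x=pull,y,z=press) [-1.5 -0.2  2.6] M tool [ 0.1  -0.98  0.03]
rot to nominal, tool deg [ 0.1  -0.18  0.03] [ 0.84  0.14 -0.5   1.88 -0.46  0.57 -0.75] 59.98466933146119
turn [-2.83 39.11 -8.26] ang 40.1 shift cm [-10.45  -0.42  11.03]
```

The blade is free (132 mm drawn). Lift, then turn level.

Emit:
carry_out([
  [0,0,0,0.8,0.1,1.2,0],
  [0,0,0,1.2,0.1,2.7,0],
  [0,0,0,1.2,0.1,4.5,0],
  [0,0,0,1.0,0,6.5,0],
  [0,5,-1,0,0,8.5,0],
  [-0.7,10,-2,-1,0,10,0],
  [-1.1,15,-3.2,-2.5,0,11,0],
  [-1.4,20,-4.2,-4,0,12,0],
  [-1.8,25,-5.3,-5.5,0,12,0],
  [-2.2,30,-6.3,-7,0,12,0],
  [-2.5,35,-7.4,-8,0,12,0],
  [-2.8,39.1,-8.3,-8,0,12,0],
])

```text
time: 12.0
position: [0.6228, -0.1765, 0.33]
tool_rot: [3.141, -0.006, -0.004]
ft_force: [0.3, 0.6, -3.2]
grip_width: 0.268
grip_force: 60.0
```

Emit:
carry_out([
  [0,0,0,0,0,0,0],
  [0,0,0,0,0,0,0],
  [0,0,0,0,0,0,0],
  [0,0,0,0,0,0,0],
  [0,0,0,0,0,0,0],
])

```text
time: 12.5
position: [0.6224, -0.1765, 0.3285]
tool_rot: [-3.141, 0.004, 0.002]
ft_force: [0.4, -0.5, -3.1]
grip_width: 0.273
grip_force: 60.0
```

```bash
python3 - <<'E'
from h import *
from bench import ctrl
s=ctrl.get_state();print(s["time"],s["joint_positions"].round(2),s["ft_force"].round(1),R.from_rotvec(s["tool_rot"]).as_matrix().round(3))
go(s,s["position"],frame(0,np.pi/2,-1))
for n in("scene","side"):
    im=ctrl.get_image(n);pickle.dump({k:np.array(v) for k,v in im.items()},open(n+"2.pkl","wb"));cv2.imwrite(f"pics/{n}2.png",cv2.resize(im["pixels"],(400,300),interpolation=cv2.INTER_AREA)[...,::-1])
cv2.imwrite("pics/end.png",np.hstack([cv2.imread(f"pics/{n}2.png") for n in("scene","side")]))
E
python3 look.py w6; python3 slip.py w6
```

```text
12.5 [ 0.57  0.32 -0.45  1.27  0.14  1.58 -1.43] [ 0.4 -0.5 -3.1] [[ 1.    -0.003 -0.001]
 [-0.003 -1.     0.   ]
 [-0.001 -0.    -1.   ]]
turn [-0.01 -0.07  0.16] ang 0.2 shift cm [0. 0. 0.]
12.6 [ 0.62255984 -0.17637613  0.32832781] [[1.0, -0.003, -0.002], [-0.003, -1.0, 0.0], [-0.002, -0.0, -1.0]] [ 0.57  0.32 -0.45  1.27  0.14  1.58 -1.43] [-0.2  0.7 -1.8]
w6 317 195 tool mm [ 54.5   1.7 -33. ]
```

View pics/end.png

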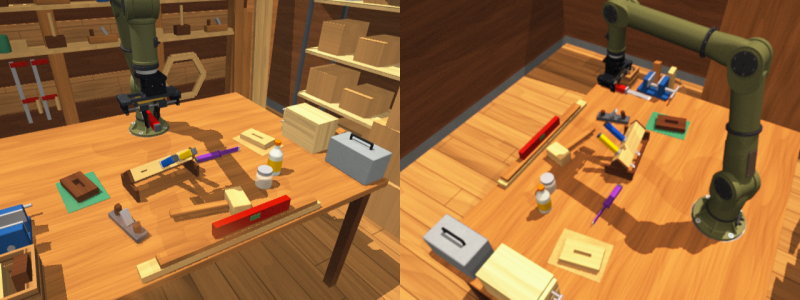

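The chisel is held level in the gripper at about (620,75) in the right panel, with the blue and yellow chisels still racked and nothing else moved. One numeric check of its level and direction.

```bash
python3 - <<'E'
from h import *
o=[]
V=[pickle.load(open(n+"2.pkl","rb")) for n in("scene","side")]
for im,(x0,y0,x1,y1) in zip(V,((200,150,280,230),(300,90,380,180))):
    c=im["pixels"][y0:y1,x0:x1];o.append(cv2.resize(c,(390,390),interpolation=cv2.INTER_CUBIC))
cv2.imwrite("pics/z.png",np.hstack(o)[...,::-1])
E
```

```text
(no output)
```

View pics/z.png

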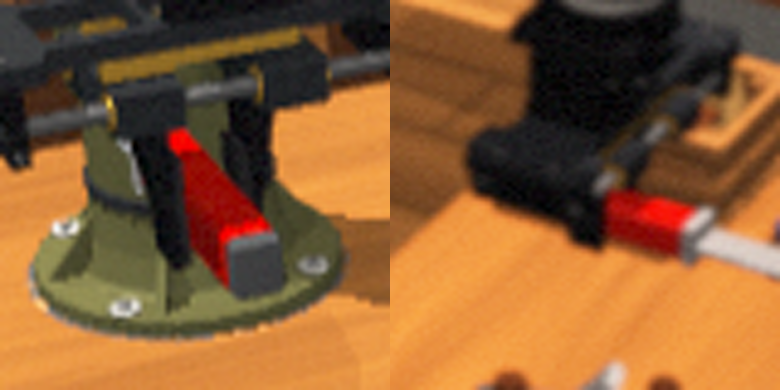

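```bash
python3 - <<'E'
from h import *
from bench import ctrl
s=ctrl.get_state();V=[pickle.load(open(n+"2.pkl","rb")) for n in("scene","side")]
def pr(im,p):
    T=np.linalg.inv(im["cam_to_world"]);q=im["camera_matrix"]@(T[:3,:3]@p+T[:3,3]);return (q[:2]/q[2]).round(1)
c=s["position"]+[0,0,.019]
print("butt scene",pr(V[0],c+[.065,0,0]),"seen 252.7,203.7")
for z in(-.065,-.1,-.14,-.175): print("side",z,pr(V[1],c+[z,0,0]))
hsv=cv2.cvtColor(V[1]["pixels"],cv2.COLOR_RGB2HSV)
k=cv2.inRange(hsv,(0,0,110),(180,60,255));k[:,:364]=0;k[:,430:]=0;k[:130]=0;k[175:]=0
n,L,st,ce=cv2.connectedComponentsWithStats(k);i=1+np.argmax(st[1:,4]);p=np.argwhere(L==i)[:,::-1]
print(st[i]);[print(u,p[p[:,0]==u,1].mean()) for u in range(st[i][0]+2,st[i][0]+st[i][2],6)]
E
```

```text
butt scene [253.5 206.1] seen 252.7,203.7
side -0.065 [363.4 146.4]
side -0.1 [374.7 150.3]
side -0.14 [387.8 154.9]
side -0.175 [399.5 159. ]
[364 138  38  22 229]
366 145.5
372 148.0
378 149.5
384 152.0
390 154.0
396 155.5
```

The projected axis matches what the cameras see: the same slope, with a constant offset of about 2 px, so the tilt is under about 1°. The chisel is level along +x at 0.35 m and still. Handing in.

```bash
python3 -c "
from bench import ctrl
s=ctrl.get_state();print(s['time'],abs(s['qd']).max(),s['grip_force']);print(ctrl.close_job())"
```

```text
12.7 0.003372759983012719 59.98454265296459
the job is handed in; nothing more can be done
None
```

The dark board was the job, so I drew the red wide chisel and handed in at 12.7 s with it held still and level about 35 cm above the bench, handle straight towards the far edge. The first pull jammed in the slot, with up to about 60 N at the wrist, and needed a re-grip. No verdict was returned.

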